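# Push the row of thread boxes home against the end stop

## Robot

A 6-joint arm with a two-finger parallel gripper is mounted at the origin on a cart in front of the work surface, level with it; the furniture and walls round the work are solid. World frame = base frame: x ahead of the robot, y to its left, z up, the work surface at z = 0. Lengths are in m, angles in rad, forces in N, time in s.
With the tool pointing down it reaches from about 0.425 to 0.925 m from the base axis. Payload 12.5 kg.
Tool frame: the origin (TCP) lies midway between the tips of the shut fingers; the grasp point (between the pads) lies 19 mm behind it; z points along the fingers, y is the line along which they close (so a half turn about z gives the same grasp; the last joint's range is limited). The gripper opens to 85 mm and grips with 20 to 120 N. Pads are 22 mm wide; open, the fingers measure 114 mm over their backs; the gripper's body (76 mm by 85 mm) begins 54 mm behind the grasp point. The pads swing forward as they close: fully open they stand 13 mm farther back than shut.
Start: joints at [1.174, 0.491, 1.559, -0, 1.092, -0.106], TCP at [0.179, 0.599, 0.193] pointing down, gripper open.
Joint ranges: [-3.1, 3.1], [-0.84, 2.19], [0.05, 2.79], [-1.13, 4.28], [0.06, 2.93], [-2.69, 2.69]. Speed limits (rad/s): [2.22, 2.22, 2.79, 3.14, 3.14, 3.14].

## Interface

Orientations are given as a 3x3 rotation matrix whose columns are the frame's x, y, z axes.
In Python, from rig import manip gives the robot as it stands.
- The arm moves only by the shell command python3 -m handwheel 'ROWS' [OPENING] [FORCE]. ROWS is JSON, a list of rows, each a list of 2 entries, a list of its own where there are three numbers: the shift along the tool's x, y, z in cm, then the turn, a rotation vector about the tool's x, y, z in degrees. A call has 1 to 10 rows; each row is the pose to reach, as a shift and turn from the pose commanded when the call began, along the tool's axes at that moment; what a row does not reach only later rows make up. A row lasts 1/8 s, in which the tool goes at most 62.5 mm and 10.7 degrees, less where a joint would pass 70% of its speed; a pose out of reach is approached as far as the arm can. A call with a gripper value outside its range is refused whole. OPENING is the closure, from 0 (fully open) to 1 (shut), set as the call begins (- or left out, the last holds). The fingers move at their own pace and stop on an object; FORCE is the grip in N (left out, the last holds). Time passes only in rows, so rows that repeat a pose let the fingers close. It gives the time, the measured TCP pose, the force, the opening and the grip force at its end, in the units of the state.
- manip.get_state(): the state, without advancing time (a new reading comes with each control period).
- manip.get_image(name): name is "scene" or "top" or "wrist"; returns a dict with "pixels" (384x512x3 uint8, blue, green, red), "fx", "fy", "cx", "cy" (pixels), "world_to_cam" (4x4, takes a point from world to camera coordinates). Camera axes: x right, y up, looking along -z (the intrinsics and any distortion apply to the point x, -y, -z); pixel columns grow to the right and rows downward; lengths in m; the calibration is good to about 2 mm. A picture is of the moment at which its call begins. There is no depth.
- manip.job_done(): hands the job in; it is judged then, once.
The state is a dict: "t": time; "joints": joint angles; "joint_vel": joint speeds; "joint_efforts": joint torques, N m; "position": TCP position; "ee_rot": TCP orientation; "ft_force": force on the tool from outside, world axes, zero at the start; "wrist_torque": the same for the moment, N m; "finger_gap": finger opening in m; "grasp_force": force on a finger pad.
Only numpy, scipy, OpenCV 4.12 (cv2) and the standard library are available. Lean on these libraries where they do the work, as an engineer would, in place of code of your own. Each camera call takes 0.05 s, during which the arm holds its last target. There are 200 camera calls.

## Task

Three small flat clear-and-white plastic boxes stand in a row on the bench in front of a low metal end stop. Push the row as one block, from its far end, straight into the stop until the front box is fully home and all three stand tight together in a straight line with it. The boxes must slide on the bench, never be lifted, and the row must not be pulled apart.

Things in the scene. Friction and masses are not known exactly. Their poses are not given: they have to be found in the camera images.
- end_stop: low U-shaped aluminium bracket fixed to the bench, 24 mm high, 130 mm wide. Origin: middle of the foot of the flat stop face, on the bench; its +y points out of the open mouth toward the row, its x lies along the face, z up. Two cheeks, 100 mm apart inside, run out from the face for 41 mm, then flare to 115 mm apart at 64 mm. A box that is home stands flat on the face, its origin 36 mm out.
- box_front: small flat rectangular box of clear plastic, white inside, lid closed, 71 mm along its own x, 84 mm along its own y, 28 mm high, 0.15 kg, loose; origin at the centre of its underside. The box nearest to the stop, its near side about 80 to 130 mm from the stop face. The row runs out along the stop's +y, the boxes' own +x roughly too, a few mm off line, with gaps of 2 to 9 mm.
- box_middle: small flat rectangular box of clear plastic, white inside, lid closed, 71 mm along its own x, 84 mm along its own y, 28 mm high, 0.15 kg, loose; origin at the centre of its underside. The middle box of the row. In the finished row its origin is about 107 mm from the stop face.
- box_rear: small flat rectangular box of clear plastic, white inside, lid closed, 71 mm along its own x, 84 mm along its own y, 28 mm high, 0.15 kg, loose; origin at the centre of its underside. The last box, farthest from the stop; push on its free side. When the row is home its origin is 178 mm and its free side 213 mm from the stop face. The row slides with 1.5 to 4.5 N.
Mind the look-alikes: they are no part of the job. What is shaped like the box_middle but pink is not meant.

How it is judged:
At the end, for the whole second after the job is handed in: The front box is within about 10 mm of touching the stop face; the middle box's origin is less than 119 mm and the rear box's less than 193 mm from the face; each box is within 16 mm of the stop's centre line and square to it within 10 degrees, flat on the bench and at rest (y of box_front in the frame of end_stop below 0.046 m and x of box_front in the frame of end_stop between -0.016 and 0.016 m and angle between the x axis of each of box_front, box_middle, box_rear and the y axis of end_stop, either way round below 0.18 rad and angle between each of box_front, box_middle, box_rear's own z axis and vertical below 0.1 rad and linear speed of each of box_front, box_middle, box_rear below 0.01 m/s and y of box_middle in the frame of end_stop below 0.119 m and x of box_middle in the frame of end_stop between -0.016 and 0.016 m and y of box_rear in the frame of end_stop below 0.193 m and x of box_rear in the frame of end_stop between -0.016 and 0.016 m).
It fails at once if a box is lifted or tipped (height (world z) of any of box_front, box_middle, box_rear above 0.02 m or angle between any of box_front, box_middle, box_rear's own z axis and vertical above 0.35 rad).
It fails at once if the row is pulled apart: neighbouring boxes more than about 30 mm apart (horizontal distance between box_front and box_middle above 0.102 m or horizontal distance between box_middle and box_rear above 0.102 m).
It also fails if it takes over 32 s, if anything falls off the work surface, if the arm or the gripper's body presses on something with over 40 N, if the wrist force passes 120 N, or if a joint passes its speed limit or range.

## Working session

There is one attempt and no reset: what is moved stays moved. The work goes in short steps, Python scripts to look and compute and a shell command to move; the robot and the scene stay as the last step left them, time stands still between calls to the robot, and variables do not carry over. Pictures are saved under pics/ and viewed, at most 10 in all, crops included, and the job is handed in when it is done.

```bash
mkdir -p pics
python3 - <<'E'
from rig import manip
import cv2,pickle
d={}
for n in("top","scene"):
    d[n]=manip.get_image(n); cv2.imwrite(f"pics/{n}0.png",d[n]["pixels"])
    print(n,{k:v for k,v in d[n].items() if k!="pixels"})
pickle.dump(d,open("im0.pkl","wb"))
s=manip.get_state();print(s["t"],s["position"],s["ee_rot"],s["ft_force"])
E
```

```text
top {'fx': 436.4502984366766, 'fy': 436.4502984366766, 'cx': 252.53096816056717, 'cy': 197.29427447716375, 'world_to_cam': array([[-0.00697488, -0.9991921 , -0.03957908, -0.05245024],
       [ 0.99412889, -0.01120252,  0.10762089, -0.49775304],
       [-0.10797733, -0.03859607,  0.99340387, -0.91241599],
       [ 0.        ,  0.        ,  0.        ,  1.        ]])}
scene {'fx': 487.04736634622446, 'fy': 487.04736634622446, 'cx': 258.93335527315344, 'cy': 192.09718023158675, 'world_to_cam': array([[ 0.69303559, -0.72083404, -0.00999736, -0.38911795],
       [ 0.35523584,  0.32940347,  0.87481475, -0.18715731],
       [-0.62730309, -0.60982918,  0.48435442, -0.89939623],
       [ 0.        ,  0.        ,  0.        ,  1.        ]])}
0.1 [0.17909275 0.59852285 0.19196709] [[-9.58007368e-01  2.86743307e-01 -3.97531729e-04]
 [ 2.86743566e-01  9.58006870e-01 -9.82014784e-04]
 [ 9.92519606e-05 -1.05476706e-03 -9.99999439e-01]] [-0.56901821 -0.25169145 -0.03225122]
```

View pics/top0.png

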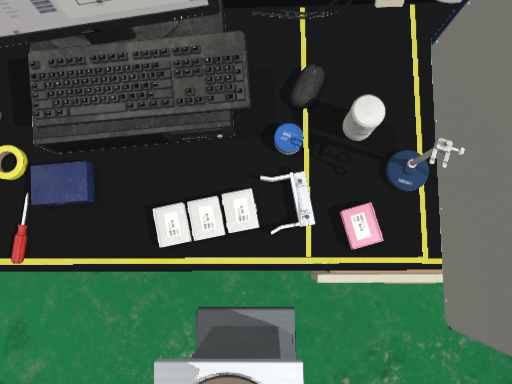

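View pics/scene0.png

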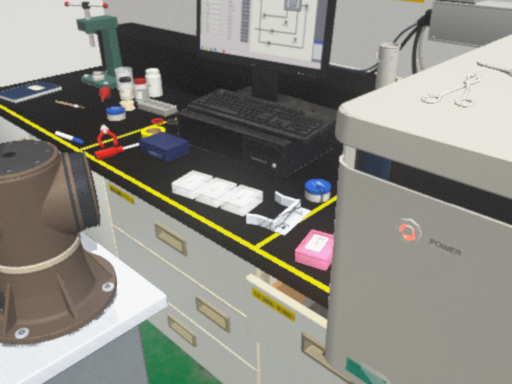

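The top view shows the three white boxes at about (172,225), (206,218) and (240,210), left of the stop at (302,198), whose mouth opens left. The pink look-alike is at (361,226). In the scene view the row sits at (192–242, 185–200) and the stop at (280,212). Next I measure them.

```bash
cat > h.py <<'E'
import numpy as np,cv2
def ray(im,u,v,z):
    T=im["world_to_cam"];R=T[:3,:3];c=-R.T@T[:3,3]
    d=R.T@np.array([(u-im["cx"])/im["fx"],-(v-im["cy"])/im["fy"],-1])
    return c+d*(z-c[2])/d[2]
def whites(im,lo,box):
    p=im["pixels"];h=cv2.cvtColor(p,cv2.COLOR_BGR2HSV)
    m=((h[...,2]>lo)&(h[...,1]<50)).astype(np.uint8)
    k=np.zeros_like(m);x0,y0,x1,y1=box;k[y0:y1,x0:x1]=1
    return m*k
E
python3 - <<'E'
from h import *
import pickle
im=pickle.load(open("im0.pkl","rb"))["top"]
m=whites(im,120,(140,170,330,255))
for lo in (120,):
  cs=cv2.findContours(m,cv2.RETR_EXTERNAL,cv2.CHAIN_APPROX_NONE)[0]
  for c in cs:
    if cv2.contourArea(c)<100: continue
    r=cv2.minAreaRect(c); x,y,w,h=cv2.boundingRect(c)
    print("px",np.round(r[0],1),x,y,w,h)
    z=.024 if r[0][0]>262 else .028
    P=np.array([ray(im,*q,z)[:2] for q in c[:,0].astype(float)],np.float32)*1000
    R=cv2.minAreaRect(P);print("  mm",np.round(R[0],1),np.round(R[1],1),R[2])
    print(np.round(cv2.boxPoints(R),0).tolist())
v=im["pixels"][165:260,140:330]
cv2.imwrite("pics/crop.png",cv2.resize(v,None,fx=4,fy=4,interpolation=cv2.INTER_CUBIC))
E
```

```text
px [171.3 224.3] 153 202 39 46
  mm [440.7 117.7] [86.  70.9] 11.58195686340332
[[392.0, 144.0], [406.0, 74.0], [490.0, 92.0], [476.0, 161.0]]
px [205.3 217.8] 187 196 38 45
  mm [454.1  44.5] [85.7 70.1] 10.80139446258545
[[405.0, 71.0], [419.0, 2.0], [503.0, 18.0], [490.0, 87.0]]
px [239.8 210.2] 221 188 38 45
  mm [469.7 -29.5] [86.1 70.1] 10.310383796691895
[[421.0, -3.0], [434.0, -72.0], [518.0, -56.0], [506.0, 13.0]]
px [287.4 200.3] 260 171 55 63
  mm [ 490.4 -131.4] [126.   95.9] 10.67994213104248
[[420.0, -96.0], [437.0, -190.0], [561.0, -167.0], [543.0, -73.0]]
```

View pics/crop.png

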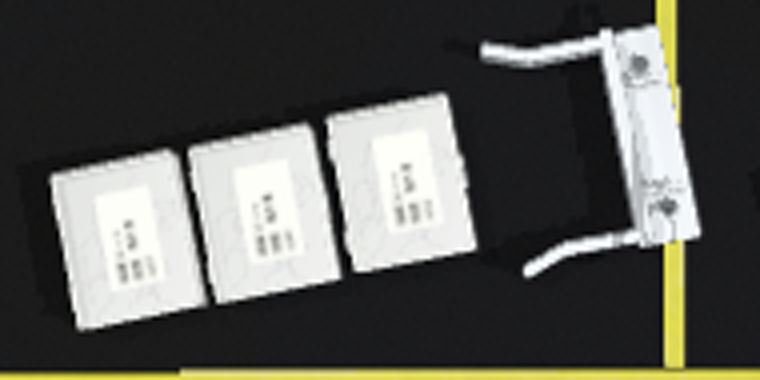

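The crop shows the boxes, and the stop bar's left edge running from crop (605,30) to (640,240). The cheek tips are at (483,48) and (528,273). I'll convert these to the stop frame.

Run:
```python
from h import *
import pickle
im=pickle.load(open("im0.pkl","rb"))["top"]
g=lambda a,b,z=.024: ray(im,140+(a-1.5)/4,165+(b-1.5)/4,z)[:2]*1000
pts={k:g(*v) for k,v in dict(tipU=(483,48),tipL=(528,273),faceU=(605,32),faceL=(640,240),inU=(606,55),inL=(632,232),bendU=(530,63),bendL=(570,243)).items()}
for k,p in pts.items(): print(k,np.round(p,1))
tm=(pts["tipU"]+pts["tipL"])/2; im_=(pts["inU"]+pts["inL"])/2
f=pts["faceU"]-pts["faceL"]; print("face ang",np.degrees(np.arctan2(f[1],f[0])),np.linalg.norm(f), "tips",np.linalg.norm(pts["tipU"]-pts["tipL"]),np.linalg.norm(pts["inU"]-pts["inL"]))
t=pts["tipU"]-pts["tipL"];print("tip ang",np.degrees(np.arctan2(t[1],t[0])))
print("mids",tm,im_,"axis dir",np.linalg.norm(tm-im_),np.degrees(np.arctan2(*(tm-im_)[::-1])))
for a in(100.6,):
  a=np.radians(a); ey=np.array([np.cos(a),np.sin(a)]); ex=np.array([ey[1],-ey[0]])
  for b in([440.7,117.7],[454.1,44.5],[469.7,-29.5],tm): print(ex@(np.array(b)-im_),ey@(np.array(b)-im_))
  print(ey,ex)
```

```text
tipU [542.2 -74.2]
tipL [420.7 -97.1]
faceU [ 550.1 -140.2]
faceL [ 437.8 -156.9]
inU [ 537.6 -140.5]
inL [ 442.1 -152.7]
bendU [533.7 -99.5]
bendL [ 436.5 -119.7]
face ang 8.478780914331859 113.58842704908197 tips 123.66334851915177 96.27818277826412
tip ang 10.6704623361323
mids [481.47776342 -85.66145986] [ 489.80325453 -146.61351456] axis dir 61.518019912966516 97.77794465343668
0.3555033493953239 268.8357067073684
0.06159816314826899 194.4198910514106
1.7829896645399919 118.81303414478514
3.0287932654477263 61.443414499581024
[-0.18395135  0.98293535] [0.98293535 0.18395135]
```

Measured in the stop frame, with origin about (488.5, −148) mm and +y axis at about 100.4°:
- The row lies 0–2 mm off the centre line.
- Its free side is about 304 mm out, so the push is about 91 mm.

I'll go behind the row with the fingers half open, so both backs push on the rear face. Tool x is turned along the stop's +y.

```bash
python3 -m handwheel '[[[-4.5,-4.1,0.5],[0,0,8]],[[-9,-8.2,1],[0,0,16]],[[-13.5,-12.3,2],[0,0,24]],[[-18,-16.4,3],[0,0,32]],[[-22.4,-20.5,4],[0,0,40]],[[-26.9,-24.6,5],[0,0,48]],[[-31.3,-28.7,6],[0,0,56]],[[-35.8,-32.8,7],[0,0,63]],[[-35.8,-32.8,7],[0,0,63]],[[-35.8,-32.8,7],[0,0,63]]]' 0.5
python3 - <<'E'
from rig import manip
import cv2,numpy as np
from h import *
s=manip.get_state();p=s["position"]*1000
ey=np.array([-.1805,.9836]);ex=np.array([.9836,.1805]);d=p[:2]-[488.5,-148]
print(p,"stopframe",ex@d,ey@d,"toolx ang",np.degrees(np.arctan2(s["ee_rot"][1,0],s["ee_rot"][0,0])),s["ee_rot"][:,2],s["finger_gap"])
cv2.imwrite("pics/w1.png",manip.get_image("wrist")["pixels"])
E
```

```text
t: 1.35
position: [0.4279, 0.1819, 0.1224]
ee_rot: [[-0.179, 0.984, -0.001], [0.984, 0.179, 0.0], [0.0, -0.001, -1.0]]
ft_force: [-0.2, 0.4, -0.3]
finger_gap: 0.0427
grasp_force: 0.0
[427.86250479 181.93656483 122.38174775] stopframe -0.08949033963482839 335.4706730547896 toolx ang 100.33397861021108 [-5.88150995e-04  5.06167805e-05 -9.99999826e-01] 0.04265325091526386
```

View pics/w1.png

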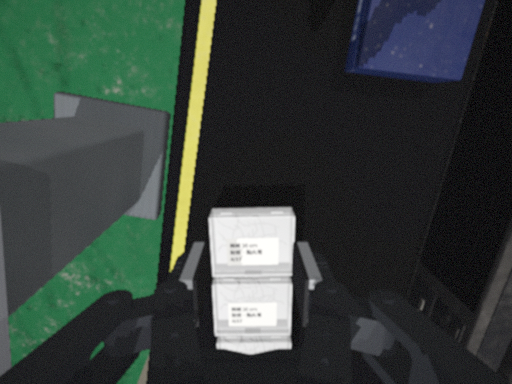

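The wrist view shows the rear box at (252,240), with its free edge at row ~210, centred between the fingers (190 and 312). I'll check this against the calibration before descending.

Run:
```python
from rig import manip
from h import *
im=manip.get_image("wrist")
ey=np.array([-.1805,.9836]);ex=np.array([.9836,.1805]);O=np.array([488.5,-148])
for u,v in((209,210),(294,208),(212,278),(292,276)):
    q=ray(im,u,v,.028)[:2]*1000-O; print((u,v),ex@q,ey@q)
for q in((0,335,0),(0,335,28)):
    w=np.r_[O+ex*q[0]+ey*q[1],q[2]]/1000;c=im["world_to_cam"]@np.r_[w,1]
    print(q,im["cx"]+im["fx"]*c[0]/-c[2],im["cy"]-im["fy"]*c[1]/-c[2])
```

```text
(209, 210) -40.99129616301075 310.7142025737546
(294, 208) 40.99176653774531 312.73646074772637
(212, 278) -41.0153078138328 235.4143422085506
(292, 276) 42.14883920162736 237.77819765675568
(0, 335, 0) 251.38153783739114 178.43018110183425
(0, 335, 28) 251.46727093152595 185.71758114988617
```

The two views agree to within 7 mm, and the centring is good. I'll back off 1 cm and descend.

```bash
python3 -m handwheel '[[[1,0,2],[0,0,0]],[[1,0,5],[0,0,0]],[[1,0,8],[0,0,0]],[[1,0,10],[0,0,0]],[[1,0,11],[0,0,0]],[[1,0,11.2],[0,0,0]],[[1,0,11.2],[0,0,0]],[[1,0,11.2],[0,0,0]]]'
python3 - <<'E'
from rig import manip
import cv2
for n in ("wrist","top"):cv2.imwrite(f"pics/{n}2.png",manip.get_image(n)["pixels"])
E
```

```text
t: 2.45
position: [0.4266, 0.1919, 0.0111]
ee_rot: [[-0.18, 0.984, 0.001], [0.984, 0.18, 0.0], [0.0, 0.001, -1.0]]
ft_force: [0.6, -0.6, 0.4]
finger_gap: 0.0425
grasp_force: 0.0
```

View pics/wrist2.png

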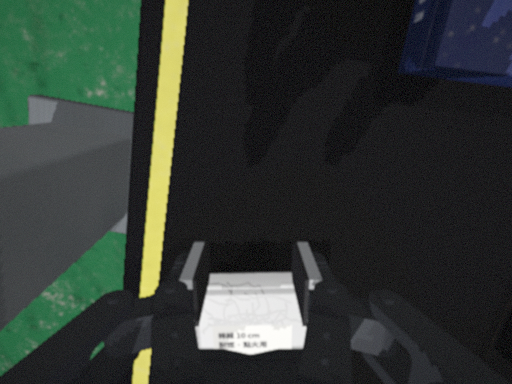

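The fingers are down behind the rear box (its edge at row 272, the tips at row ~245). I'll push slowly.

```bash
python3 -m handwheel '[[[-0.7,0,0],[0,0,0]],[[-1.4,0,0],[0,0,0]],[[-2,0,0],[0,0,0]],[[-2.5,0,0],[0,0,0]],[[-3,0,0],[0,0,0]],[[-3.5,0,0],[0,0,0]],[[-4,0,0],[0,0,0]],[[-4.5,0,0],[0,0,0]],[[-5,0,0],[0,0,0]],[[-5.5,0,0],[0,0,0]]]'
python3 - <<'E'
from rig import manip
import cv2
v=manip.get_image("top")["pixels"][165:260,140:330]
cv2.imwrite("pics/c3.png",cv2.resize(v,None,fx=4,fy=4,interpolation=cv2.INTER_CUBIC))
E
```

```text
t: 3.8
position: [0.4363, 0.1373, 0.0105]
ee_rot: [[-0.18, 0.984, 0.0], [0.984, 0.18, 0.0], [0.0, 0.0, -1.0]]
ft_force: [-0.3, 0.8, -0.6]
finger_gap: 0.0427
grasp_force: 0.0
```

View pics/c3.png

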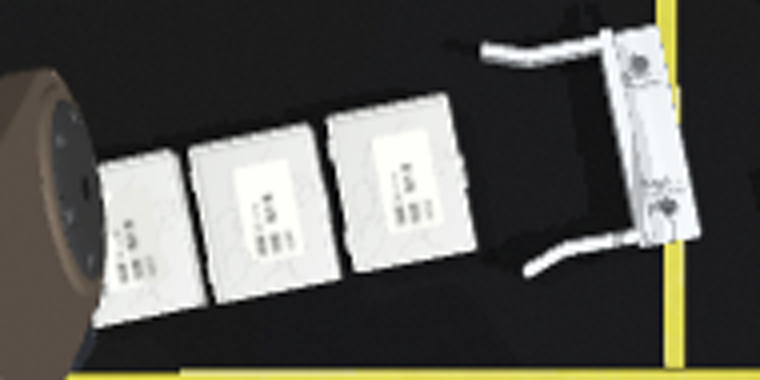

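The row hasn't moved and there's no force, so I'm checking the wrist view.

Run:
```python
from rig import manip
from h import *
im=manip.get_image("wrist");s=manip.get_state()
cv2.imwrite("pics/w4.png",im["pixels"]);np.save("w4.npy",im["pixels"])
ey=np.array([-.1805,.9836]);ex=np.array([.9836,.1805]);O=np.array([488.5,-148])
print(s["position"],s["ft_force"],s["finger_gap"])
def pr(w):
    c=im["world_to_cam"]@np.r_[w,1];return im["cx"]+im["fx"]*c[0]/-c[2],im["cy"]-im["fy"]*c[1]/-c[2]
print("tcp",pr(s["position"]))
for y in(304,233):
  for x in(-42,42): print(x,y,pr(np.r_[O+ex*x+ey*y,28]/1000))
print("cam",-im["world_to_cam"][:3,:3].T@im["world_to_cam"][:3,3])
```

```text
[0.43631153 0.13724267 0.01051319] [-0.22755292 -0.68305465 -0.05515111] 0.04299043137498809
tcp (np.float64(251.65390544150853), np.float64(223.07363354810528))
-42 304 (np.float64(178.4224654386321), np.float64(212.2951043259132))
42 304 (np.float64(324.5890873001897), np.float64(212.03011289947986))
-42 233 (np.float64(186.54416328017487), np.float64(315.3820242510321))
42 233 (np.float64(316.6445266090927), np.float64(315.1815828133899))
cam [0.42205367 0.21120336 0.19182768]
```

View pics/w4.png

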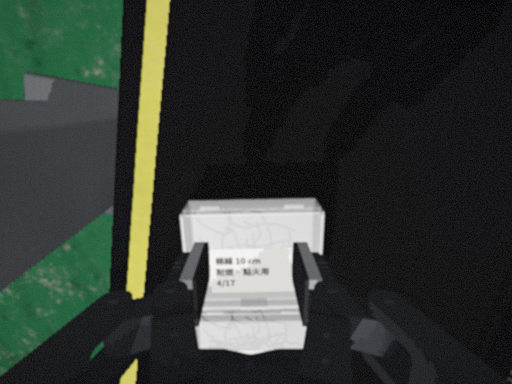

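The fingertips (about (205,245) and (297,245)) are hanging above the box, so the half-open tips sit higher than I assumed. I'll work out their height from the known gap.

Run:
```python
from rig import manip
from h import *
im=manip.get_image("wrist");s=manip.get_state()
ey=np.array([-.1805,.9836]);ex=np.array([.9836,.1805]);O=np.array([488.5,-148])
print(im["fx"],im["world_to_cam"][:3,:3]@[0,0,1])
for z in(.0,.01,.02,.03,.04,.05,.06):
    a,b=[ray(im,u,245,z)[:2]*1000-O for u in(207,293)]
    print(z,"gap",ex@(b-a),"y",ey@a)
cv2.imwrite("pics/w5.png",cv2.resize(im["pixels"][190:360,160:345],None,fx=3.5,fy=3.5,interpolation=cv2.INTER_CUBIC))
```

```text
303.9914540891549 [-2.12456155e-04 -3.03836266e-01  9.52724240e-01]
0.0 gap 59.973654181416556 y 269.43940762879714
0.01 gap 56.84734447464498 y 274.44970948286897
0.02 gap 53.721034767873356 y 279.4600113369408
0.03 gap 50.594725061101755 y 284.4703131910127
0.04 gap 47.46841535433021 y 289.4806150450845
0.05 gap 44.34210564755857 y 294.4909168991564
0.06 gap 41.21579594078701 y 299.50121875322816
```

View pics/w5.png

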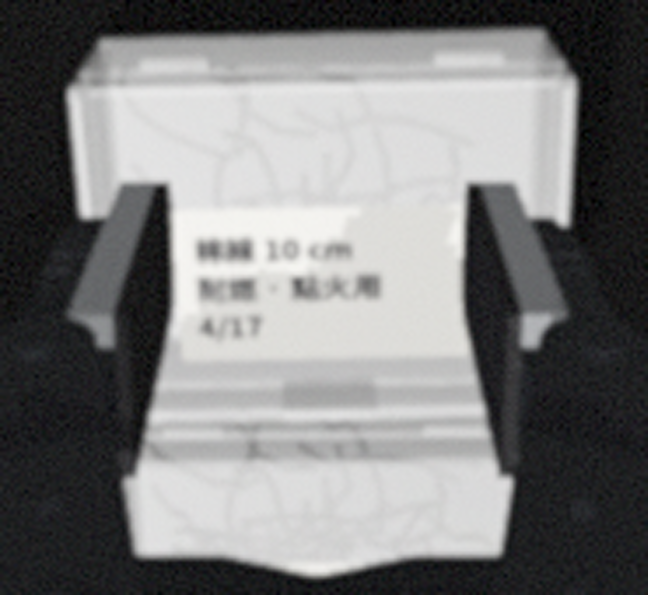

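The gap and the edge position both put the visible tips near z≈55 mm, well above the 28 mm box. I want an independent check from the scene camera, with the reported TCP marked.

Run:
```python
from rig import manip
from h import *
im=manip.get_image("scene");s=manip.get_state();p=s["position"]
def pr(w):
    c=im["world_to_cam"]@np.r_[w,1];return im["cx"]+im["fx"]*c[0]/-c[2],im["cy"]-im["fy"]*c[1]/-c[2]
k=4;u,v=pr(p);u0,v0=int(u)-90,int(v)-90
c=cv2.resize(im["pixels"][v0:v0+140,u0:u0+180],None,fx=k,fy=k,interpolation=cv2.INTER_CUBIC)
R=s["ee_rot"]
for lat in(-.0213,.0213):
  for z in(0,.045):
    a,b=pr(p+R[:,1]*lat+[0,0,z]);cv2.drawMarker(c,(int((a-u0)*k),int((b-v0)*k)),(0,0,255) if z==0 else (0,255,0),0,14,2)
cv2.imwrite("pics/s6.png",c);print(u,v,u0,v0)
```

```text
186.53684148204044 183.4225068205073 96 93
```

View pics/s6.png

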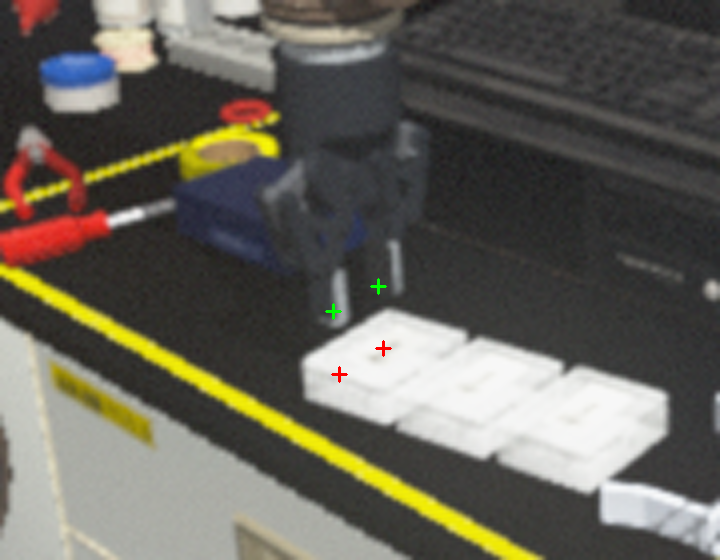

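The scene view confirms it: the tips, at crop (335,322) and (397,290), hang about 40 mm above the reported TCP (red marks). They lie near the green marks, with no sideways error of note. I'll back off clear of the row, then feel down to the bench in small steps.

```bash
python3 -m handwheel '[[[2,0,0],[0,0,0]],[[4,0,0],[0,0,0]],[[6,0,0],[0,0,0]],[[6,0,1],[0,0,0]],[[6,0,2],[0,0,0]],[[6,0,2.5],[0,0,0]],[[6,0,2.8],[0,0,0]],[[6,0,3],[0,0,0]],[[6,0,3],[0,0,0]]]'
python3 -m handwheel '[[[0,0,0.2],[0,0,0]],[[0,0,0.4],[0,0,0]],[[0,0,0.4],[0,0,0]]]'
python3 - <<'E'
from rig import manip
from h import *
im=manip.get_image("wrist");s=manip.get_state();print(s["position"],s["ft_force"])
im2=manip.get_image("scene");cv2.imwrite("pics/s7.png",np.hstack([cv2.resize(im2["pixels"][103:223,85:235],(400,320),interpolation=cv2.INTER_CUBIC),cv2.resize(im["pixels"][180:340,150:350],(400,320))]))
E
```

```text
t: 5.12
position: [0.4255, 0.1966, -0.0195]
ee_rot: [[-0.179, 0.984, 0.0], [0.984, 0.179, 0.0], [0.0, 0.0, -1.0]]
ft_force: [1.5, 0.4, 0.0]
finger_gap: 0.0427
grasp_force: 0.0
t: 5.5
position: [0.4254, 0.1967, -0.0236]
ee_rot: [[-0.18, 0.984, -0.0], [0.984, 0.18, 0.0], [0.0, -0.0, -1.0]]
ft_force: [0.1, -0.2, 0.1]
finger_gap: 0.0426
grasp_force: 0.0
[ 0.42536448  0.19669295 -0.023548  ] [-0.50860281  0.86430354  0.69774918]
```

View pics/s7.png

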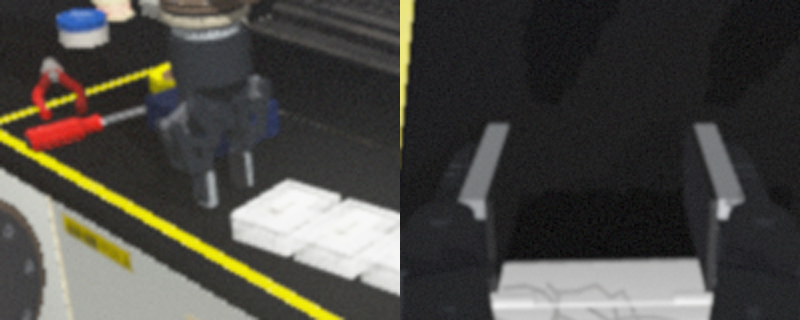

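The tips are now near bench level, behind the box, with no contact yet. I'll keep feeling down.

```bash
python3 -m handwheel '[[[0,0,0.2],[0,0,0]],[[0,0,0.4],[0,0,0]],[[0,0,0.6],[0,0,0]],[[0,0,0.6],[0,0,0]]]'
python3 -m handwheel '[[[0,0,0.1],[0,0,0]],[[0,0,0.2],[0,0,0]],[[0,0,0.3],[0,0,0]],[[0,0,0.3],[0,0,0]]]'
```

```text
t: 6.1
position: [0.4253, 0.1967, -0.0297]
ee_rot: [[-0.179, 0.984, -0.0], [0.984, 0.179, -0.0], [0.0, -0.0, -1.0]]
ft_force: [0.4, -0.2, 0.6]
finger_gap: 0.0429
grasp_force: 0.0
t: 6.6
position: [0.4254, 0.1967, -0.0326]
ee_rot: [[-0.179, 0.984, -0.0], [0.984, 0.179, 0.0], [0.0, -0.0, -1.0]]
ft_force: [-0.4, 0.4, -0.3]
finger_gap: 0.0427
grasp_force: 0.0
```

The tips should be about 12 mm up, which is a good pushing height. I'll start the push and watch the force.

```bash
python3 -m handwheel '[[[-0.7,0,0],[0,0,0]],[[-1.4,0,0],[0,0,0]],[[-2,0,0],[0,0,0]],[[-2.5,0,0],[0,0,0]],[[-3,0,0],[0,0,0]],[[-3.5,0,0],[0,0,0]],[[-4,0,0],[0,0,0]],[[-4.5,0,0],[0,0,0]],[[-5,0,0],[0,0,0]],[[-5.5,0,0],[0,0,0]]]'
cat > chk.py <<'E'
from rig import manip
from h import *
im=manip.get_image("top");s=manip.get_state()
ey=np.array([-.1805,.9836]);ex=np.array([.9836,.1805]);O=np.array([488.5,-148])
d=s["position"][:2]*1000-O;print("tcp",ex@d,ey@d,s["ft_force"])
m=whites(im,120,(110,170,330,255))
for c in cv2.findContours(m,cv2.RETR_EXTERNAL,cv2.CHAIN_APPROX_NONE)[0]:
    if cv2.contourArea(c)<100: continue
    P=np.array([ray(im,*q,.028)[:2] for q in c[:,0].astype(float)],np.float32)*1000
    R=cv2.minAreaRect(P);r=np.array(R[0])-O;print(np.round([ex@r,ey@r,*R[1],R[2]],1),"ymin/max",np.round([((P-O)@ey).min(),((P-O)@ey).max()],1))
E
python3 chk.py
```

```text
t: 7.85
position: [0.4353, 0.1423, -0.0325]
ee_rot: [[-0.18, 0.984, -0.0], [0.984, 0.18, 0.0], [0.0, -0.0, -1.0]]
ft_force: [0.3, 2.9, 1.2]
finger_gap: 0.043
grasp_force: 1.8
tcp 0.14916471883491975 294.73118466453514 [ 1.06206914  0.0479092  -0.111879  ]
[  1.4 176.5  88.1 210.   10.8] ymin/max [ 71.5 281.3]
[  4.5  16.2 125.5  95.5  10.7] ymin/max [-31.7  64.3]
```

The row is closed up, centred (1.4 mm off) and square, and moving as a block. About 72 mm remains.

```bash
python3 -m handwheel '[[[-0.6,0,0],[0,0,0]],[[-1.2,0,0],[0,0,0]],[[-1.8,0,0],[0,0,0]],[[-2.4,0,0],[0,0,0]],[[-3,0,0],[0,0,0]],[[-3.6,0,0],[0,0,0]],[[-4.2,0,0],[0,0,0]],[[-4.8,0,0],[0,0,0]],[[-5.4,0,0],[0,0,0]],[[-6,0,0],[0,0,0]]]'
python3 chk.py
python3 -m handwheel '[[[-0.2,0,0],[0,0,0]],[[-0.4,0,0],[0,0,0]],[[-0.6,0,0],[0,0,0]],[[-0.6,0,0],[0,0,0]]]'
```

```text
t: 9.15
position: [0.4461, 0.0832, -0.0325]
ee_rot: [[-0.179, 0.984, -0.0], [0.984, 0.179, 0.0], [0.0, -0.0, -1.0]]
ft_force: [-1.0, 3.6, 1.1]
finger_gap: 0.0426
grasp_force: 1.9
tcp 0.08748092257851145 234.5292882989512 [ 0.37505909 -0.94131639  0.19486771]
[  1.4 112.1  88.5 201.1  10.5] ymin/max [ 11.6 212.6]
[  4.5  16.2 125.5  95.5  10.7] ymin/max [-31.7  64.3]
t: 9.7
position: [0.4472, 0.0775, -0.0325]
ee_rot: [[-0.179, 0.984, 0.0], [0.984, 0.179, 0.0], [-0.0, 0.0, -1.0]]
ft_force: [-0.9, -0.1, 0.2]
finger_gap: 0.0429
grasp_force: 0.0
```

Still free. I'll creep on in small steps until the force rises.

```bash
python3 -m handwheel '[[[-0.15,0,0],[0,0,0]],[[-0.3,0,0],[0,0,0]]]'|grep -E "pos|ft"
python3 -m handwheel '[[[-0.15,0,0],[0,0,0]],[[-0.3,0,0],[0,0,0]]]'|grep -E "pos|ft"
python3 -m handwheel '[[[-0.1,0,0],[0,0,0]],[[-0.2,0,0],[0,0,0]]]'|grep -E "pos|ft"
python3 chk.py
```

```text
position: [0.4477, 0.0747, -0.0325]
ft_force: [0.3, 2.9, -0.4]
position: [0.448, 0.0725, -0.0325]
ft_force: [-1.5, 33.3, 0.2]
position: [0.448, 0.0723, -0.0325]
ft_force: [-2.1, 56.8, 1.9]
tcp -0.05438762567248501 224.1135819394522 [-1.87532528 45.5472678   0.60462667]
[  5.5  81.  125.  230.9   6.9] ymin/max [-31.7 199.6]
```

The force rose sharply at TCP 224 mm, exactly where it was predicted, so the row is home. I'll back off clear, check, and hand in.

```bash
python3 -m handwheel '[[[0.5,0,0],[0,0,0]],[[2,0,0],[0,0,0]],[[5,0,0],[0,0,0]],[[9,0,0],[0,0,0]],[[12,0,0],[0,0,0]],[[12,0,-5],[0,0,0]],[[12,0,-10],[0,0,0]],[[12,0,-10],[0,0,0]]]'|grep -E "t:|pos|ft"
python3 - <<'E'
from h import *
exec(open("chk.py").read())
# boxes: restrict to beyond the cheeks to get the two rear boxes' outline
P=np.argwhere(m)[:,::-1].astype(float)
W=np.array([ray(im,*q,.028)[:2] for q in P])*1000-O;x,y=W@ex,W@ey
k=(y>75)&(y<240)
R=cv2.minAreaRect(np.c_[x[k],y[k]].astype(np.float32));print("rear part",R,"free side",y[k].max())
for a,b in((75,105),(110,140),(145,175),(180,208)):
    q=(y>a)&(y<b);print(a,b,"x",np.round(np.percentile(x[q],[.5,99.5]),1))
h=m[:, :];prof=[int(((y>t)&(y<t+2)).sum()) for t in range(60,224,2)];print(prof)
E
```

```text
t: 11.5
position: [0.4283, 0.1887, 0.0704]
ee_rot: [[-0.18, 0.984, 0.006], [0.984, 0.18, 0.002], [0.001, 0.006, -1.0]]
ft_force: [-0.0, 1.2, -0.6]
tcp 0.6897102717387665 341.7884856874011 [-0.35991286 -0.17880313 -1.28230654]
[  4.4  90.  125.4 243.4  10.3] ymin/max [-31.7 211.7]
rear part ((0.16298294067382812, 143.38427734375), (85.99566650390625, 136.99940490722656), 0.3104443848133087) free side 211.74942060063458
75 105 x [-42.1  42.7]
110 140 x [-42.2  42.9]
145 175 x [-42.6  42.2]
180 208 x [-42.3  42.5]
[45, 45, 39, 37, 29, 10, 18, 39, 37, 37, 37, 38, 37, 37, 37, 38, 37, 37, 38, 39, 37, 37, 37, 37, 38, 38, 37, 38, 36, 38, 38, 40, 36, 37, 37, 37, 38, 37, 37, 38, 10, 32, 38, 37, 37, 38, 37, 37, 37, 36, 39, 36, 40, 36, 36, 38, 37, 40, 36, 38, 36, 37, 37, 38, 38, 36, 38, 36, 39, 37, 37, 37, 37, 36, 37, 21, 0, 0, 0, 0, 0, 0]
```

The row's free side is at 212 mm (213 expected) and the seams are at about 71 and 141 mm. The boxes are centred within 1 mm and square, so the job can go in.

```bash
python3 -c "
from rig import manip
print(manip.job_done())"
```

```text
the job is handed in; nothing more can be done
None
```

The row is pushed fully home against the stop, tight, straight and within about 1 mm of the centre line; the job was handed in at about 11.5 s, and no verdict was returned.

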